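Screw the filler plug into the steam warmer's tank

ROBOT

A 6-joint arm with a two-finger parallel gripper is mounted at the origin on the work surface. World frame = base frame: x ahead of the robot, y to its left, z up, the work surface at z = 0. Lengths are in m, angles in degrees, forces in N, time in s.
With the tool pointing down it reaches from about 0.375 to 0.9 m from the base axis. Payload 3.1 kg.
Tool frame: the origin (TCP) lies on the centre line of the jaws, within the pads' length; the fingertips stand 14 mm ahead of it and the grasp point (between the pads) lies 5 mm behind it (bot.tips_ahead is the distance from the TCP to the fingertips, in m); z points along the fingers, y is the line along which they close (so a half turn about z gives the same grasp; the last joint's range is limited). The gripper opens to 87 mm and grips with 3 to 60 N. Pads are 19 mm wide; open, the fingers measure 117 mm over their backs; the gripper's body (75 mm by 190 mm) begins 51 mm behind the grasp point.
Start: joints at [62.825, 30.224, 82.088, -0, 67.689, -10.227], TCP at [0.182, 0.598, 0.237] pointing down, gripper open.
Joint ranges: [-176.69, 176.69], [-43.24, 126.21], [12.49, 139.97], [-82, 262], [0, 151.66], [-163.58, 163.58]. Speed limits (degrees/s): [159.86, 159.86, 180, 180, 180, 180].

INTERFACE

Orientations are given as a 3x3 rotation matrix whose columns are the frame's x, y, z axes.
In Python, from rig import bot gives the robot as it stands.
- The arm moves only by the tool play_rows, never from a script. Its argument "moves" is a list that holds one entry, the list of rows, each a list of 6 numbers: the shift along the tool's x, y, z in mm, then the turn, a rotation vector about the tool's x, y, z in rad. A call has 1 to 5 rows; each row shifts and turns the commanded pose from where the row before left it, along the tool's axes as they then stand; what a row does not reach is not made up. A row lasts 1/10 s, in which the tool goes at most 50 mm and 8.59 degrees, less where a joint would pass 70% of its speed; a pose out of reach is approached as far as the arm can. A call with a gripper value outside its range is refused whole. "fingers" is the opening, from -1 (shut) to 1 (fully open), set as the call begins (left out, the last holds). The fingers move at their own pace and stop on an object; the grip force is fixed at half the most. Time passes only in rows, so rows that do not move let the fingers close. It gives the time, the measured TCP pose, the force, the opening and the grip force at its end, in the units of the state.
- bot.read_state(): the state, without advancing time (a new reading comes with each control period).
- bot.capture(name): name is "scene" or "top" or "wrist"; returns a dict with "image" (384x512x3 uint8, blue, green, red), "fx", "fy", "cx", "cy" (pixels), "distortion" ([k1, k2, p1, p2, k3] as OpenCV has them; the pictures are not rectified), "R" (3x3) and "t" (3): a world point X has camera coordinates R X + t. Camera axes: x right, y down, z forward; pixel columns grow to the right and rows downward; lengths in m; the calibration is good to about 2 mm. A picture is of the moment at which its call begins. There is no depth.
- bot.hand_in(): hands the job in; it is judged then, once.
Trained networks look in a picture, given as the dict that the camera call returned (one of the last four; its "shot" number tells which), for a name from the list of things; names that differ only in an ending like _2 or _b are one class to them, and where a whole thing is asked for, a point or a joint stands for the part that bears it (a point fixed in the world has none). Each returns a list of dicts, best first, with "confidence" (0 to 1); they miss things now and then, are a little off and sometimes report something else, mostly with a low value. They report only what shows in the picture. A call takes as long as a camera call. They do not tell look-alikes from the thing itself.
- bot.search_frame(picture, query): "centre" ([column, row] in pixels, amid what is visible of it).
- bot.silhouettes(picture, query): "pixels" (384x512 bool, what is visible of it) and "centre" ([column, row] in pixels, amid what is visible of it).
- bot.pinpoint(picture, query): "centre" ([column, row] in pixels: a listed point, or the origin of a listed thing).
The state is a dict: "time_s": time; "joint_positions": joint angles; "qvel": joint speeds; "tau": joint torques, N m; "position": TCP position; "tcp_rot": TCP orientation; "force": force on the tool from outside, world axes, zero at the start; "moment": the same for the moment, N m; "opening": opening from 0.0 (shut) to 1.0 (fully open); "grasp_force": force on a finger pad.
Only numpy, scipy, OpenCV 4.12 (cv2) and the standard library are available. Lean on these libraries where they do the work, as an engineer would, in place of code of your own. Each camera call takes 0.05 s, during which the arm holds its last target. There are 200 camera calls.

TASK

Take the red filler plug from the white tray and screw it into the brass filler neck on top of the steam warmer's tank, fully home so that it stays down on its spring seal by itself, then let go of it. The thread starts are hard to see, so rest the plug in the neck and back it off (anticlockwise from above) until you feel it drop into the thread before running it in clockwise; be gentle and never force or ram it, stopping as soon as it comes up firm, and leave the other kitchen things where they are.

Things in the scene. Friction and masses are not known exactly. Their poses are not given: they have to be found in the camera images.
- plug: Filler plug, 67 mm tall, 140 to 280 g, standing upright nose down in the tray. Origin: centre of the nose's underside; z up along the screw axis. Black nose, 30 mm diameter at the foot, tapering out to a black shank of 40 mm diameter; red head disc of 64 mm diameter from z=32.5 to 38.5 mm; red wing handle on top. Right-handed: clockwise from above screws it in.
- plug_wing (a point): Grip point of the plug's red wing handle, on the plug's axis at z=54 mm. The handle is a flat upright bar from z=38.5 to 67 mm, 40 mm long along the plug's x, 12 mm thick along its y: grip it from above across the thickness, fingertips about 3 mm above the disc.
- plug_lugs (a point): Middle of the plug's four red lugs (its thread), on the axis at z=12 mm. They stand out of the shank at the plug's +x, +y, -x and -y to a radius of 25.5 mm, 7 mm wide, from z=10 to 14 mm.
- neck_mouth (a point): Centre of the upper edge of the brass filler neck on the tank, 126 mm above the table, z up. Outside 62 mm diameter, flaring to 68 at the mouth; bore 54 mm, flaring to 60. x, y axes are the tank's. The neck sits in a rubber grommet: it yields downward only, not before 3.5 N of push, then 1 mm per 2.5 N, up to 8 mm.
- neck_rim (a point): On the neck's axis, 10 mm below the mouth: a flat inner rim (hole 42 mm) on which the lugs ride (plug origin 20 mm below the mouth). It has four gaps, the thread starts, 30 degrees wide, every 90 degrees; the neck's turn about its axis differs every time and is not measured. At most 85 degrees of backing off (anticlockwise from above) finds them.
- neck_drop (a point): On the neck's axis, 28 mm below the mouth: where the plug's origin lies once the lugs have dropped 8 mm through the gaps onto a spring seal (5 N at once, 1 N per mm more). Each gap's anticlockwise end is a stop wall, 8 degrees wide, 3 mm above the rim. Lugs on the rim turned clockwise jam on it; lugs landing on top of it first fall 3 mm to the rim. If it binds half dropped, ease it clockwise a little.
- neck_home (a point): On the neck's axis, 31 mm below the mouth: where the plug's origin lies fully home, its disc 1.5 mm above the mouth. Clockwise from the stop wall in the gap: about 25 degrees free, then 27 in which the thread draws the plug down 3 mm against the seal, then level to a hard end stop at 64 (stop at 0.3 N m; 0.6 is forcing it). Friction then holds it.
- tank: Fixed low aluminium tank of a countertop steam warmer, 200 x 240 x 80 mm (x, y, z) with a black dial panel on its -x side; origin: centre of its underside, z up. The neck's axis is at x=-10 mm, y=20 mm in its frame.
- tray: Fixed white shallow tray 210 x 210 mm, walls 22 mm high and 4 mm thick, floor 4 mm; origin: centre of its underside. The plug stands in it.
- washer: Bystander: black rubber-look ring, 44 mm diameter, 5 mm thick, lying in the tray; origin at its underside's centre.
- sauce: Bystander: amber sauce bottle with red cap, 60 mm diameter, 140 mm tall; origin at its underside's centre.
- spice: Bystander: spice jar, 64 mm diameter, 100 mm tall; origin at its underside's centre.
- bowl: Bystander: white bowl, 120 mm diameter, 55 mm high; origin at its underside's centre.
- cup: Bystander: blue mug, 76 mm diameter, 90 mm high; origin at its underside's centre.
- foodbox: Bystander: closed white food box 170 x 120 x 50 mm; origin at its underside's centre.
- spoon: Bystander: steel spoon lying on the table.
There are look-alikes about, which are no part of the job. Several things look just like the plug: the one meant starts nearest to the robot's base.

How it is judged (in metres and radians):
On the way, in this order (a step that is already met when the one before it is completed fails the run):
1. the plug's nose is in the neck (z of plug in the frame of neck_mouth below -0.012 m and horizontal distance between plug and neck_mouth below 0.006 m).
2. the plug has dropped into the thread starts (z of plug in the frame of neck_mouth below -0.0265 m and horizontal distance between plug and neck_mouth below 0.003 m).
At the end, for the whole second after the job is handed in: The plug is screwed home in the neck and stays there released and at rest: its origin at least 29.7 mm below the mouth (fully home is 31 mm), within 3 mm of the neck's axis, upright within 0.06 rad (z of plug in the frame of neck_mouth below -0.0297 m and horizontal distance between plug and neck_mouth below 0.003 m and angle between plug's own z axis and vertical below 0.06 rad and linear speed of plug below 0.01 m/s and angular speed of plug below 0.1 rad/s and contact force between plug and the fingers below 0.1 N); the robot touches nothing.
It fails at once if the plug is forced: more than 50 N between the plug and the tank or its neck (contact force between plug and tank above 50 N).
It fails at once if a bystander is moved more than 30 mm (distance of any of washer, sauce, spice, bowl, cup, foodbox, spoon from where it was at the start of the episode above 0.03 m).
It also fails if it takes over 72 s, if anything falls off the work surface, if the arm or the gripper's body presses on something with over 40 N, if the wrist force passes 120 N, or if a joint passes its speed limit or range.

## Working session

There is one attempt and no reset: what is moved stays moved. The work goes in short steps, Python scripts to look and compute and a tool call to move; the robot and the scene stay as the last step left them, time stands still between calls to the robot, and variables do not carry over. Pictures are saved under pics/ and viewed, at most 10 in all, crops included, and the job is handed in when it is done.

Besides the shell and the picture viewer there is one more tool, called as name([rows], argument=value, ...), one row to a line, values as JSON. play_rows: Moves the arm, as the interface text tells. Its arguments: {"type":"object","properties":{"moves":{"type":"array","items":{"type":"array","items":{"type":"array","items":{"type":"number"}}}},"fingers":{"type":"number"}},"required":["moves"]}

```bash
mkdir -p pics; ls
cat > h.py <<'E'
import numpy as np, cv2
from rig import bot
def ray(p,uv):
    K=np.array([[p['fx'],0,p['cx']],[0,p['fy'],p['cy']],[0,0,1]])
    n=cv2.undistortPoints(np.array([[uv]],float),K,np.array(p['distortion'],float))[0,0]
    R=np.array(p['R']);t=np.array(p['t']);return -R.T@t, R.T@np.array([n[0],n[1],1])
def at(p,uv,z):
    c,d=ray(p,uv);return (c+d*(z-c[2])/d[2]).round(4)
def proj(p,X):
    K=np.array([[p['fx'],0,p['cx']],[0,p['fy'],p['cy']],[0,0,1]])
    return cv2.projectPoints(np.array(X,float).reshape(-1,3),cv2.Rodrigues(np.array(p['R']))[0],np.array(p['t'],float),K,np.array(p['distortion'],float))[0][:,0]
E
python3 - <<'E'
from h import *
s=bot.read_state();print(s['time_s'],s['position'],s['tcp_rot'],s['opening'],s['force'])
ims=[]
for n in('scene','top'):
    p=bot.capture(n);ims.append(p['image']);cv2.imwrite(f'pics/{n}.png',p['image'])
    for q,z in(('plug',0.004),('plug_wing',.058),('neck_mouth',.126),('tray',0),('tank',0)):
        for r in bot.pinpoint(p,q):print(n,q,np.round(r['centre'],1),round(r['confidence'],2),at(p,r['centre'],z))
E
```

```text
pics
0.0 [0.1818395  0.59722472 0.23557797] [[-9.56556196e-01  2.91546316e-01 -9.94462222e-04]
 [ 2.91547745e-01  9.56554372e-01 -1.90913923e-03]
 [ 3.94654678e-04 -2.11613218e-03 -9.99997683e-01]] 0.9972865449168858 [-0.15198307 -0.26438554  0.16839862]
scene plug [214. 206.] 0.77 [ 0.5433 -0.2165  0.004 ]
scene plug [ 94.5 238.3] 0.56 [ 0.4467 -0.6299  0.004 ]
scene plug [192.5 277.3] 0.54 [ 0.7447 -0.399   0.004 ]
scene plug [349.6 111.4] 0.5 [0.431  0.4596 0.004 ]
scene plug_wing [213.8 200. ] 0.72 [ 0.5524 -0.2159  0.058 ]
scene plug_wing [187.9 275.1] 0.66 [ 0.7536 -0.4108  0.058 ]
scene plug_wing [309.5 190.1] 0.6 [0.687  0.0876 0.058 ]
scene plug_wing [ 91.8 233. ] 0.49 [ 0.4576 -0.6248  0.058 ]
scene neck_mouth [305.3 120.5] 0.62 [0.4627 0.2128 0.126 ]
scene tray [211.1 209.3] 0.6 [ 0.5478 -0.2308  0.    ]
scene tank [303.9 148.3] 0.68 [0.4905 0.1986 0.    ]
scene tank [306.6 122.5] 0.25 [0.3879 0.2792 0.    ]
top plug [414.  250.5] 0.74 [ 0.4439 -0.6187  0.004 ]
top plug [213.9 186. ] 0.73 [0.6713 0.0937 0.004 ]
top plug [297.8 222.3] 0.64 [ 0.5409 -0.2093  0.004 ]
top plug [348.4 166. ] 0.62 [ 0.7514 -0.3992  0.004 ]
top plug_wing [350.2 161.5] 0.83 [ 0.7521 -0.3918  0.058 ]
top plug_wing [212.  180.3] 0.8 [0.679  0.0949 0.058 ]
top plug_wing [302.7 217.8] 0.55 [ 0.5494 -0.2198  0.058 ]
top plug_wing [421.7 245.7] 0.51 [ 0.457  -0.6226  0.058 ]
top neck_mouth [174.7 235. ] 0.56 [0.4808 0.2006 0.126 ]
top tray [299.1 222.2] 0.74 [ 0.5419 -0.2144  0.    ]
top tray [304.1 222.3] 0.7 [ 0.5416 -0.2324  0.    ]
top tray [240.9 169.3] 0.69 [ 0.7361 -0.0031  0.    ]
top tank [186.9 235.1] 0.61 [0.4929 0.1844 0.    ]
```

Run:
```python
import cv2,numpy as np
a=cv2.imread('pics/scene.png');b=cv2.imread('pics/top.png')
cv2.imwrite('pics/both.png',cv2.resize(np.vstack([a[60:330],b[100:330]]),None,fx=1.19,fy=1.19))
```

```text
(no output)
```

View pics/both.png

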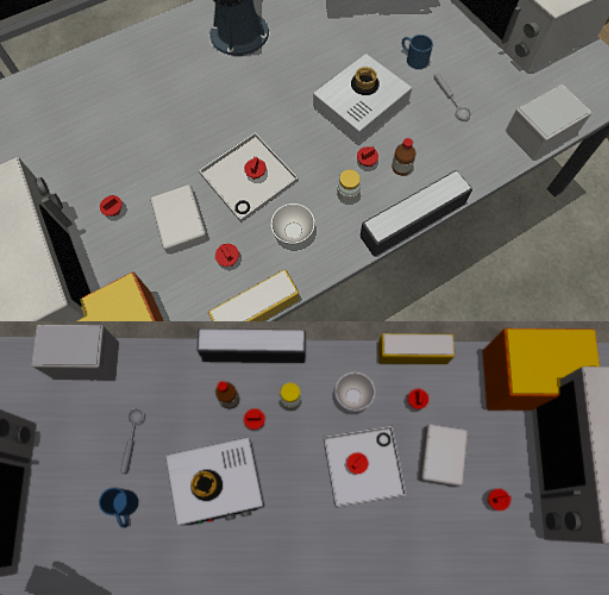

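The real plug is the one in the tray (scene pixel about 214,200; top about 299,218), since it is nearest the base. The neck is at top pixel (175,235). I'm moving above the tray now.

play_rows([
  [[-20, -22, 0, 0, 0, 0], [-33, -37, 0, 0, 0, 0], [-33, -37, 0, 0, 0, 0], [-33, -37, 0, 0, 0, 0], [-33, -37, 0, 0, 0, 0]],
])

```text
time_s: 1.1
position: [0.2785, 0.3894, 0.2368]
tcp_rot: [[-0.957, 0.291, 0.001], [0.291, 0.957, 0.0], [-0.001, 0.001, -1.0]]
force: [0.9, -0.4, -0.2]
opening: 0.996
grasp_force: 0.0
```

play_rows([
  [[-33, -37, 0, 0, 0, 0], [-33, -37, 0, 0, 0, 0], [-33, -37, 0, 0, 0, 0], [-33, -37, 0, 0, 0, 0], [-33, -37, 0, 0, 0, 0]],
])

```text
time_s: 1.6
position: [0.3826, 0.1641, 0.237]
tcp_rot: [[-0.957, 0.291, 0.001], [0.291, 0.957, 0.0], [-0.001, 0.001, -1.0]]
force: [1.3, 1.7, 0.3]
opening: 0.999
grasp_force: 0.0
```

play_rows([
  [[-33, -37, 0, 0, 0, 0], [-33, -37, 0, 0, 0, 0], [-33, -37, 0, 0, 0, 0], [-33, -37, 0, 0, 0, 0], [-33, -37, 0, 0, 0, 0]],
])

```text
time_s: 2.1
position: [0.4865, -0.0614, 0.2369]
tcp_rot: [[-0.956, 0.292, 0.001], [0.292, 0.956, -0.0], [-0.001, 0.0, -1.0]]
force: [0.5, -0.1, -0.3]
opening: 0.997
grasp_force: 0.0
```

play_rows([
  [[-33, -37, 0, 0, 0, 0], [-30, -34, 0, 0, 0, 0], [-20, -22, 0, 0, 0, 0], [0, 0, 0, 0, 0, 0]],
])

```text
time_s: 2.5
position: [0.5404, -0.177, 0.2367]
tcp_rot: [[-0.955, 0.295, 0.003], [0.295, 0.955, -0.003], [-0.004, -0.002, -1.0]]
force: [-0.0, -0.1, 0.1]
opening: 0.998
grasp_force: 0.0
```

Run:
```python
from h import *
s=bot.read_state();print(s['time_s'],s['position'],np.round(s['tcp_rot'],3),s['opening'],s['force'],s['joint_positions'])
p=bot.capture('wrist');cv2.imwrite('pics/w1.png',p['image'])
c,d=ray(p,(256,192));print(c,d)
for q,z in(('plug',0.004),('plug_wing',.058)):
    for r in bot.pinpoint(p,q):print(q,np.round(r['centre'],1),round(r['confidence'],2),at(p,r['centre'],z))
```

```text
2.5 [ 0.54039285 -0.17698131  0.23673427] [[-0.955  0.295  0.003]
 [ 0.295  0.955 -0.003]
 [-0.004 -0.002 -1.   ]] 0.9984603156777954 [-0.02471303 -0.07850163  0.08270521] [-2.93660277e+01  2.57657694e+01  9.04783651e+01 -5.23574254e-02
  6.35049227e+01 -1.02163770e+02]
[ 0.47315372 -0.15533036  0.38317377] [ 0.2612751 -0.0804712 -0.9619972]
plug [487.8 203.2] 0.8 [0.6776 0.0909 0.004 ]
plug [228.3 174.4] 0.67 [ 0.5457 -0.2121  0.004 ]
plug [280.6 316.8] 0.38 [ 0.7553 -0.2071  0.004 ]
plug_wing [222.9 184.1] 0.57 [ 0.5434 -0.2125  0.058 ]
```

View pics/w1.png

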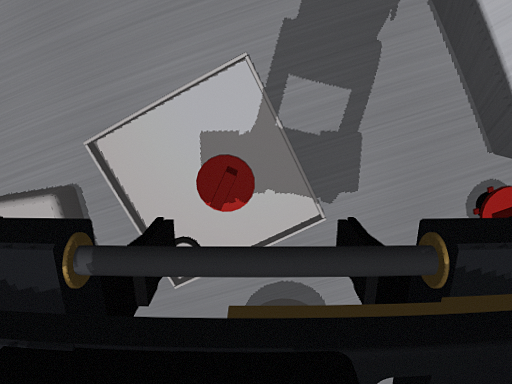

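The wrist view shows the plug's red head centred near (225,182), with its wing running from about (215,205) to (236,168) and the washer below it near (185,243). Next I'm measuring the wing's direction.

Run:
```python
from h import *
p=bot.capture('wrist');im=p['image'].astype(int)
m=((im[...,2]>80)&(im[...,1]<60)&(im[...,0]<60)).astype(np.uint8)
n,l,st,ce=cv2.connectedComponentsWithStats(m)
k=l[182,225];print(st[k],ce[k])
pts=np.argwhere(l==k)[:,::-1].astype(np.float32)
e=cv2.fitEllipse(cv2.convexHull(pts));print(e);print(at(p,e[0],.0415))
cr=cv2.resize(p['image'][140:222,185:270],None,fx=7,fy=7,interpolation=cv2.INTER_CUBIC)
cr=np.clip(cr.astype(float)*np.array([1,1,1])*1.3,0,255).astype(np.uint8);cv2.imwrite('pics/c1.png',cr)
```

```text
[ 192  161   58   56 2417] [220.35457178 188.7749276 ]
((220.43954467773438, 188.48532104492188), (55.448768615722656, 57.90908432006836), 110.17867279052734)
[ 0.5467 -0.2132  0.0415]
```

View pics/c1.png

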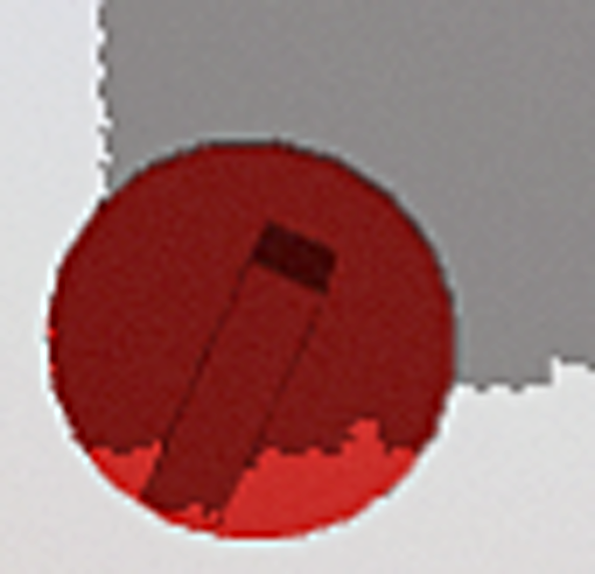

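The crop shows the wing's top face with corners at crop pixels (248,265), (325,293), (143,500) and (218,522).

```bash
cat >> h.py <<'E'
def go(xy,z,ydir):
    s=bot.read_state();R=np.array(s['tcp_rot']);P=np.array(s['position'])
    T=np.array([xy[0],xy[1],z]);zt=np.array([0,0,-1.]);y=np.array([np.cos(np.radians(ydir)),np.sin(np.radians(ydir)),0])
    if y@R[:,1]<0:y=-y
    Rt=np.c_[np.cross(y,zt),y,zt]
    print('t',s['time_s'],'pos',P.round(4),'open',round(s['opening'],3),'F',np.round(s['force'],1),'j1,6',np.round(s['joint_positions'],1)[[0,5]])
    print('shift mm',(R.T@(T-P)*1000).round(1),'rot',cv2.Rodrigues(R.T@Rt)[0].ravel().round(4))
E
python3 - <<'E'
from h import *
p=bot.capture('wrist')
C=[(248,265),(325,293),(143,500),(218,522)]
W=np.array([at(p,(185+(u+.5)/7-.5,140+(v+.5)/7-.5),.071) for u,v in C]);print(W,W.mean(0))
d1=W[0]-W[2];d2=W[1]-W[3];d3=W[0]-W[1];d4=W[2]-W[3]
for d in(d1,d2,d3,d4):print(np.linalg.norm(d),np.degrees(np.arctan2(d[1],d[0])))
d=d1+d2;a=np.degrees(np.arctan2(d[1],d[0]))+90;print('ydir',a)
go((W.mean(0)[:2]+np.array([.5467,-.2132]))/2,.15,a)
print(bot.read_state()['joint_positions'])
E
```

```text
[[ 0.5294 -0.2042  0.071 ]
 [ 0.5364 -0.1951  0.071 ]
 [ 0.5579 -0.2297  0.071 ]
 [ 0.5642 -0.2204  0.071 ]] [ 0.546975 -0.21235   0.071   ]
0.03824264635194586 138.17983011986422
0.037588961145527865 137.6955509148037
0.011480853626799709 -127.56859202882754
0.011232987136109459 -124.1144729453417
ydir 227.9397778266176
t 2.75 pos [ 0.5372 -0.1708  0.2365] open 0.997 F [ 0.1 -0.4  0.7] j1,6 [ -29.  -102.1]
shift mm [-21.5 -37.4  86.4] rot [ 2.000e-04 -1.500e-03  4.395e-01]
[-2.90029142e+01  2.55323641e+01  9.09575484e+01  1.58736361e-02
  6.35924597e+01 -1.02132334e+02]
```

play_rows([
  [[-21, -37, 0, 0, 0, 0], [0, 0, 20, 0, 0, 0.11], [0, 0, 20, 0, 0, 0.11], [0, 0, 20, 0, 0, 0.11], [0, 0, 20, 0, 0, 0.11]],
])

```text
time_s: 3.25
position: [0.5471, -0.2123, 0.1562]
tcp_rot: [[-0.739, 0.673, -0.0], [0.673, 0.739, 0.0], [0.0, 0.0, -1.0]]
force: [-0.2, -0.2, -0.3]
opening: 1.001
grasp_force: 0.0
```

play_rows([
  [[0, 0, 0, 0, 0, 0], [0, 0, 0, 0, 0, 0]],
])

```text
time_s: 3.45
position: [0.5473, -0.2128, 0.1569]
tcp_rot: [[-0.744, 0.668, -0.001], [0.668, 0.744, 0.0], [0.001, -0.0, -1.0]]
force: [0.2, 0.4, 0.7]
opening: 0.995
grasp_force: 0.0
```

Run:
```python
from h import *
p=bot.capture('wrist');cv2.imwrite('pics/w2.png',p['image'])
for r in bot.pinpoint(p,'plug_wing'):print(np.round(r['centre'],1),round(r['confidence'],2),at(p,r['centre'],.058))
for r in bot.silhouettes(p,'plug')[:2]:
    print(r['centre'],r['confidence'])
go((.5469,-.2127),.0595,48)
```

```text
[252.5 193.8] 0.63 [ 0.546 -0.214  0.058]
[257.1, 185.7] 0.88
t 3.6 pos [ 0.5482 -0.2139  0.158 ] open 0.998 F [ 1.3 -0.  -0.3] j1,6 [-32.2 -80.1]
shift mm [ 2.  -0.  98.5] rot [ 0.0004  0.0026 -0.0009]
```

View pics/w2.png

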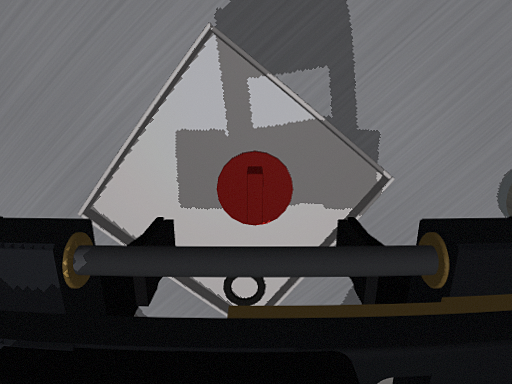

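The wing now runs vertically in the image at column 255, so it lines up with the jaws. I'm descending to grip.

play_rows([
  [[1, 0, 20, 0, 0, 0], [0, 0, 25, 0, 0, 0], [0, 0, 25, 0, 0, 0], [0, 0, 18, 0, 0, 0], [0, 0, 9, 0, 0, 0]],
])

```text
time_s: 4.1
position: [0.5465, -0.2131, 0.059]
tcp_rot: [[-0.742, 0.671, -0.001], [0.671, 0.742, 0.0], [0.001, -0.0, -1.0]]
force: [0.0, -0.1, -0.7]
opening: 1.003
grasp_force: 0.0
```

play_rows([
  [[0, 0, 0, 0, 0, 0], [0, 0, 0, 0, 0, 0]],
])

```text
time_s: 4.3
position: [0.5474, -0.2136, 0.0605]
tcp_rot: [[-0.742, 0.671, 0.002], [0.671, 0.742, -0.001], [-0.002, 0.0, -1.0]]
force: [0.5, -0.3, 0.6]
opening: 0.997
grasp_force: 0.0
```

play_rows([
  [[0, 0, 0, 0, 0, 0], [0, 0, 0, 0, 0, 0], [0, 0, 0, 0, 0, 0], [0, 0, 0, 0, 0, 0], [0, 0, 0, 0, 0, 0]],
], fingers=-1)

```text
time_s: 4.8
position: [0.5467, -0.2132, 0.0597]
tcp_rot: [[-0.741, 0.671, 0.0], [0.671, 0.741, -0.0], [-0.0, 0.0, -1.0]]
force: [0.1, 0.9, -0.1]
opening: 0.632
grasp_force: 0.0
```

play_rows([
  [[0, 0, 0, 0, 0, 0], [0, 0, 0, 0, 0, 0], [0, 0, 0, 0, 0, 0]],
])

```text
time_s: 5.1
position: [0.5466, -0.2132, 0.0595]
tcp_rot: [[-0.741, 0.671, -0.0], [0.671, 0.741, 0.0], [0.0, -0.0, -1.0]]
force: [-0.3, 0.2, 0.2]
opening: 0.357
grasp_force: 0.0
```

play_rows([
  [[0, 0, 0, 0, 0, 0], [0, 0, 0, 0, 0, 0], [0, 0, 0, 0, 0, 0], [0, 0, 0, 0, 0, 0], [0, 0, 0, 0, 0, 0]],
])

```text
time_s: 5.6
position: [0.5466, -0.2132, 0.0595]
tcp_rot: [[-0.741, 0.671, -0.0], [0.671, 0.741, 0.0], [0.0, -0.0, -1.0]]
force: [-0.7, -0.4, -0.9]
opening: 0.132
grasp_force: 30.0
```

Gripped: the opening of 0.132 is close to the 12 mm wing, at 30 N. Lifting and moving to the neck, stopping short of it so the wrist camera can see the mouth.

play_rows([
  [[0, 0, -15, 0, 0, 0], [0, 0, -35, 0, 0, 0], [0, 0, -45, 0, 0, 0], [0, 0, -40, 0, 0, 0], [0, 0, -25, 0, 0, 0]],
])

```text
time_s: 6.1
position: [0.5475, -0.2136, 0.2238]
tcp_rot: [[-0.741, 0.671, 0.004], [0.671, 0.741, -0.003], [-0.005, 0.001, -1.0]]
force: [0.0, -0.0, -2.1]
opening: 0.135
grasp_force: 30.0
```

play_rows([
  [[15, 13, 0, 0, 0, 0], [28, 26, 0, 0, 0, 0], [28, 26, 0, 0, 0, 0], [28, 26, 0, 0, 0, 0], [28, 26, 0, 0, 0, 0]],
])

```text
time_s: 6.6
position: [0.5287, -0.0383, 0.2183]
tcp_rot: [[-0.741, 0.671, -0.004], [0.671, 0.741, 0.002], [0.004, -0.001, -1.0]]
force: [0.3, 0.3, -1.7]
opening: 0.132
grasp_force: 30.0
```

play_rows([
  [[28, 26, 0, 0, 0, 0], [28, 26, 0, 0, 0, 0], [28, 26, 0, 0, 0, 0], [28, 26, 0, 0, 0, 0], [28, 26, 0, 0, 0, 0]],
])

```text
time_s: 7.1
position: [0.5118, 0.1514, 0.2183]
tcp_rot: [[-0.742, 0.671, -0.004], [0.671, 0.742, 0.0], [0.003, -0.003, -1.0]]
force: [1.8, 1.1, -2.5]
opening: 0.134
grasp_force: 30.0
```

play_rows([
  [[13, 12, 0, 0, 0, 0], [0, 0, 0, 0, 0, 0], [0, 0, 0, 0, 0, 0], [0, 0, 0, 0, 0, 0]],
])

```text
time_s: 7.5
position: [0.5122, 0.1661, 0.219]
tcp_rot: [[-0.741, 0.672, -0.002], [0.672, 0.741, -0.001], [0.001, -0.001, -1.0]]
force: [-0.2, -0.2, -1.2]
opening: 0.133
grasp_force: 30.0
```

Run:
```python
from h import *
p=bot.capture('wrist');cv2.imwrite('pics/w3.png',p['image'])
for r in bot.pinpoint(p,'neck_mouth'):print(np.round(r['centre'],1),round(r['confidence'],2),at(p,r['centre'],.126))
go((.472,.207),.20,48)
s=bot.read_state();print(s['moment'],s['grasp_force'],np.round(s['tcp_rot'],3))
```

```text
[268.7 121.9] 0.73 [0.4776 0.2109 0.126 ]
t 7.6 pos [0.5128 0.1657 0.2193] open 0.134 F [ 0.1 -0.8 -1.3] j1,6 [  6.  -41.7]
shift mm [57.9  3.1 19.3] rot [-0.0007 -0.0003 -0.0044]
[-0.00614016  0.01757965  0.04762215] 29.998330953530967 [[-0.74   0.672 -0.001]
 [ 0.672  0.74  -0.   ]
 [ 0.    -0.001 -1.   ]]
```

View pics/w3.png

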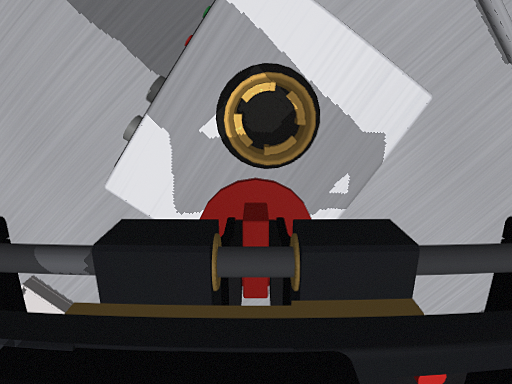

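The wrist view shows the brass neck near (268,115) inside its black grommet, with the rim segments and gaps visible. I'm fitting the mouth circle.

Run:
```python
from h import *
p=bot.capture('wrist');im=p['image'];hsv=cv2.cvtColor(im,cv2.COLOR_BGR2HSV)
m=((hsv[...,0]>8)&(hsv[...,0]<35)&(hsv[...,1]>90)&(hsv[...,2]>30)).astype(np.uint8);m[175:]=0;m[:50]=0;m[:,:200]=0;m[:,340:]=0
h=cv2.convexHull(np.argwhere(m)[:,::-1].astype(np.float32));e=cv2.fitEllipse(h);print(e,at(p,e[0],.126))
# projected 34mm circle fit to hull
from scipy.optimize import least_squares
W=np.array([at(p,x,.126)[:2] for x in h[:,0]])
f=least_squares(lambda q:np.hypot(*(W-q[:2]).T)-q[2],[.475,.21,.034],loss='soft_l1',f_scale=.001);print(f.x)
for r in (.034,.030): 
    C=[(f.x[0]+r*np.cos(t),f.x[1]+r*np.sin(t),.126) for t in np.linspace(0,6.28,120)]
    for u in proj(p,C):
        im[int(round(u[1])),int(round(u[0]))]=(255,255,0)
C=[(f.x[0]+.0255*np.cos(t),f.x[1]+.0255*np.sin(t),.116) for t in np.linspace(0,6.28,60)]
for u in proj(p,C): im[int(round(u[1])),int(round(u[0]))]=(0,255,0)
cv2.imwrite('pics/c3.png',cv2.resize(im[55:180,205:330],None,fx=4.7,fy=4.7,interpolation=cv2.INTER_NEAREST))
s=bot.read_state();print(s['position'])
```

```text
((269.2203674316406, 117.28854370117188), (92.44738006591797, 93.94307708740234), 24.527938842773438) [0.4761 0.2131 0.126 ]
[0.47680357 0.2125088  0.03343136]
[0.51292607 0.16570107 0.21938635]
```

View pics/c3.png

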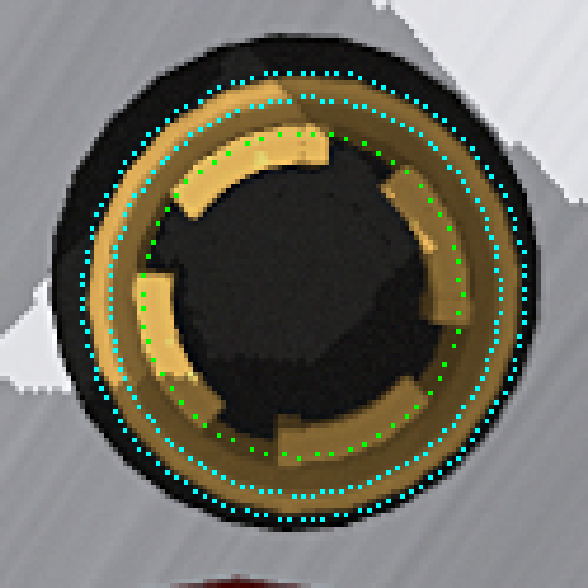

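The fitted mouth circle matches the brass edge. The rim gaps lie at image angles of about 67° + 90k, with the stop walls on their anticlockwise ends, and the lugs are at 0° + 90k. I'll pre-turn about 50° clockwise so the back-off is short. Before that, I'm measuring the plug's offset in the grip with the same camera.

Run:
```python
from h import *
from scipy.optimize import least_squares
p=bot.capture('wrist');im=p['image'].astype(int)
s=bot.read_state();P=np.array(s['position']);R=np.array(s['tcp_rot'])
m=((im[...,2]>60)&(im[...,1]<50)&(im[...,0]<50)).astype(np.uint8)
pts=[]
for c in range(206,308,3):
    r=np.flatnonzero(m[150:217,c])
    if len(r): pts.append((c,150+r[0]-.5))
W=np.array([at(p,u,P[2]-.017)[:2] for u in pts])
f=least_squares(lambda q:np.hypot(*(W-q[:2]).T)-.032,P[:2],loss='soft_l1',f_scale=.0005)
print(len(pts),f.x,np.sqrt((f.fun**2).mean()));off=f.x-P[:2];print('disc-TCP in tool x,y mm',(R.T@np.r_[off,0])*1000)
go(np.array([.4766,.2126])-off,.195,48)
go(np.array([.4766,.2126]),.195,48)
```

```text
34 [0.51361662 0.16585777] 0.0003600071003859834
disc-TCP in tool x,y mm [-3.85524451e-01  4.45645626e-01 -1.28528603e-04]
t 7.7 pos [0.513  0.1658 0.2195] open 0.136 F [ 0.3 -0.8 -2.4] j1,6 [  6.  -41.7]
shift mm [58.8  9.7 24.5] rot [-0.0002 -0.0001 -0.0045]
t 7.7 pos [0.513  0.1658 0.2195] open 0.136 F [ 0.3 -0.8 -2.4] j1,6 [  6.  -41.7]
shift mm [58.4 10.2 24.5] rot [-0.0002 -0.0001 -0.0045]
```

play_rows([
  [[15, 2.5, 0, 0, 0, 0], [26, 4.5, 0, 0, 0, 0], [17.5, 3, 0, 0, 0, 0], [0, 0, 0, 0, 0, 0.109], [0, 0, 0, 0, 0, 0.109]],
])

```text
time_s: 8.2
position: [0.4749, 0.2144, 0.2196]
tcp_rot: [[-0.576, 0.818, -0.001], [0.818, 0.576, 0.0], [0.001, -0.001, -1.0]]
force: [0.1, -0.2, -2.1]
opening: 0.136
grasp_force: 30.0
```

play_rows([
  [[0, 0, 4, 0, 0, 0.109], [0, 0, 5, 0, 0, 0.109], [0, 0, 5, 0, 0, 0.109], [0, 0, 5, 0, 0, 0.109], [0, 0, 5, 0, 0, 0.109]],
])

```text
time_s: 8.7
position: [0.4754, 0.2139, 0.1954]
tcp_rot: [[-0.067, 0.998, -0.001], [0.998, 0.067, 0.0], [0.0, -0.001, -1.0]]
force: [-0.5, -0.5, -2.5]
opening: 0.139
grasp_force: 30.0
```

play_rows([
  [[0, 0, 0, 0, 0, 0.109], [0, 0, 0, 0, 0, 0], [0, 0, 0, 0, 0, 0], [0, 0, 0, 0, 0, 0]],
])

```text
time_s: 9.1
position: [0.4761, 0.2136, 0.1957]
tcp_rot: [[0.035, 0.999, 0.0], [0.999, -0.035, 0.0], [0.0, 0.0, -1.0]]
force: [-1.0, -0.3, -2.6]
opening: 0.136
grasp_force: 30.0
```

Run:
```python
from h import *
go(np.array([.4764,.2123]),.1615,-2)
s=bot.read_state();print(s['moment'],s['grasp_force'],np.round(s['tcp_rot'],3))
```

```text
t 9.1 pos [0.4761 0.2136 0.1957] open 0.136 F [-1.  -0.3 -2.6] j1,6 [11.9 13.9]
shift mm [-1.3  0.3 34.2] rot [ 0.0002 -0.0002 -0.0006]
[-0.06174266  0.04947114 -0.03845156] 29.99837463721633 [[ 0.035  0.999  0.   ]
 [ 0.999 -0.035  0.   ]
 [ 0.     0.    -1.   ]]
```

play_rows([
  [[-0.5, 0, 5, 0, 0, 0], [0, 0, 5, 0, 0, 0], [0, 0, 5, 0, 0, 0], [0, 0, 5, 0, 0, 0], [0, 0, 4, 0, 0, 0]],
])

```text
time_s: 9.6
position: [0.476, 0.2128, 0.1709]
tcp_rot: [[0.037, 0.999, -0.001], [0.999, -0.037, -0.0], [-0.0, -0.001, -1.0]]
force: [-0.8, -0.4, -2.4]
opening: 0.131
grasp_force: 30.0
```

play_rows([
  [[0, 0, 1.5, 0, 0, 0], [0, 0, 1.5, 0, 0, 0], [0, 0, 1.5, 0, 0, 0], [0, 0, 1.5, 0, 0, 0]],
])

```text
time_s: 10.0
position: [0.4764, 0.2129, 0.1656]
tcp_rot: [[0.037, 0.999, 0.0], [0.999, -0.037, 0.0], [0.0, 0.0, -1.0]]
force: [0.0, -0.3, -1.3]
opening: 0.138
grasp_force: 30.0
```

play_rows([
  [[0, 0, 1, 0, 0, 0], [0, 0, 1, 0, 0, 0], [0, 0, 1, 0, 0, 0], [0, 0, 0, 0, 0, 0]],
])

```text
time_s: 10.4
position: [0.4762, 0.2129, 0.1625]
tcp_rot: [[0.037, 0.999, -0.0], [0.999, -0.037, -0.0], [-0.0, -0.0, -1.0]]
force: [0.5, 0.7, -2.0]
opening: 0.137
grasp_force: 30.0
```

play_rows([
  [[0, 0, 1, 0, 0, 0], [0, 0, 0.5, 0, 0, 0], [0, 0, 0, 0, 0, 0]],
])

```text
time_s: 10.7
position: [0.4764, 0.2129, 0.1614]
tcp_rot: [[0.037, 0.999, 0.0], [0.999, -0.037, 0.0], [0.0, 0.0, -1.0]]
force: [-0.8, 0.1, 1.2]
opening: 0.138
grasp_force: 30.0
```

Contact at the expected height (about 3.5 N): the plug is resting on the rim. I'm adding a light preload and backing off.

play_rows([
  [[0, 0, 0.7, 0, 0, 0], [0, 0, 0, 0, 0, -0.06], [0, 0, 0, 0, 0, -0.06], [0, 0, 0, 0, 0, -0.06], [0, 0, 0, 0, 0, -0.06]],
])

```text
time_s: 11.2
position: [0.4768, 0.213, 0.1609]
tcp_rot: [[-0.204, 0.979, 0.001], [0.979, 0.204, 0.0], [0.0, 0.001, -1.0]]
force: [-0.4, 0.8, 1.6]
opening: 0.133
grasp_force: 30.0
```

play_rows([
  [[0, 0, 0, 0, 0, -0.05], [0, 0, 0, 0, 0, -0.05]],
])

```text
time_s: 11.4
position: [0.4769, 0.213, 0.1609]
tcp_rot: [[-0.3, 0.954, 0.002], [0.954, 0.3, 0.0], [-0.0, 0.002, -1.0]]
force: [-0.0, -0.9, 2.3]
opening: 0.138
grasp_force: 30.0
```

Run:
```python
from h import *
s=bot.read_state();print(s['moment'],s['force'],s['position'],np.degrees(np.arctan2(s['tcp_rot'][1][1],s['tcp_rot'][0][1])))
```

```text
[-0.14952043  0.0346682  -0.08824303] [-0.00651401 -0.88968235  2.30395345] [0.47692787 0.21297657 0.16086019] 17.465380020096575
```

play_rows([
  [[0, 0, 0, 0, 0, -0.04], [0, 0, 0, 0, 0, -0.04]],
])

```text
time_s: 11.6
position: [0.4771, 0.2129, 0.1608]
tcp_rot: [[-0.375, 0.927, 0.002], [0.927, 0.375, 0.0], [-0.001, 0.002, -1.0]]
force: [0.3, -0.4, -1.3]
opening: 0.137
grasp_force: 30.0
```

play_rows([
  [[0, 0, 0.5, 0, 0, -0.03], [0, 0, 0, 0, 0, 0]],
])

```text
time_s: 11.8
position: [0.4759, 0.2128, 0.1595]
tcp_rot: [[-0.401, 0.916, -0.001], [0.916, 0.401, -0.0], [0.0, -0.001, -1.0]]
force: [-0.3, 0.5, -1.7]
opening: 0.134
grasp_force: 30.0
```

Run:
```python
from h import *
s=bot.read_state();print(s['moment'],s['force'],s['position'],np.degrees(np.arctan2(s['tcp_rot'][1][1],s['tcp_rot'][0][1])))
```

```text
[-0.02491997  0.03179137 -0.03720177] [-0.32055538  0.49059719 -1.67416169] [0.4759273  0.2128374  0.15949499] 23.669787671154165
```

The push force vanished at about 25° of back-off, so the lugs are over the gaps. Lowering with them.

play_rows([
  [[0, 0, 1, 0, 0, 0], [0, 0, 1, 0, 0, 0], [0, 0, 1, 0, 0, 0], [0, 0, 0, 0, 0, 0]],
])

```text
time_s: 12.2
position: [0.4761, 0.2129, 0.1566]
tcp_rot: [[-0.401, 0.916, -0.001], [0.916, 0.401, -0.0], [0.0, -0.001, -1.0]]
force: [-0.7, -0.1, -2.1]
opening: 0.137
grasp_force: 30.0
```

play_rows([
  [[0, 0, 1, 0, 0, 0], [0, 0, 1, 0, 0, 0], [0, 0, 0.5, 0, 0, 0], [0, 0, 0, 0, 0, 0]],
])

```text
time_s: 12.6
position: [0.4762, 0.2129, 0.1543]
tcp_rot: [[-0.401, 0.916, -0.0], [0.916, 0.401, -0.0], [0.0, -0.0, -1.0]]
force: [0.4, 0.5, -1.9]
opening: 0.137
grasp_force: 30.0
```

play_rows([
  [[0, 0, 0.7, 0, 0, 0], [0, 0, 0.5, 0, 0, 0], [0, 0, 0, 0, 0, 0]],
])

```text
time_s: 12.9
position: [0.4764, 0.2129, 0.1535]
tcp_rot: [[-0.401, 0.916, 0.0], [0.916, 0.401, 0.0], [-0.0, 0.0, -1.0]]
force: [-0.3, -0.7, 1.2]
opening: 0.137
grasp_force: 30.0
```

Run:
```python
from h import *
s=bot.read_state();print(s['moment'],s['force'],s['position'],np.degrees(np.arctan2(s['tcp_rot'][1][1],s['tcp_rot'][0][1])),s['joint_positions'][5])
```

```text
[-0.11879868  0.14402895 -0.00299608] [-0.34781354 -0.70126544  1.1740169 ] [0.47635388 0.2129203  0.15348086] 23.662658072557925 -11.859426903826483
```

Seated on the spring seal (about 3.5 N). Now running it in clockwise.

play_rows([
  [[0, 0, 0.5, 0, 0, 0], [0, 0, 0, 0, 0, 0.07], [0, 0, 0, 0, 0, 0.07], [0, 0, 0, 0, 0, 0.07]],
])

```text
time_s: 13.3
position: [0.4768, 0.213, 0.1531]
tcp_rot: [[-0.199, 0.98, 0.002], [0.98, 0.199, 0.0], [-0.0, 0.002, -1.0]]
force: [0.7, -0.5, 2.5]
opening: 0.134
grasp_force: 30.0
```

Run:
```python
from h import *
s=bot.read_state();print(s['moment'],s['force'],s['position'],np.degrees(np.arctan2(s['tcp_rot'][1][1],s['tcp_rot'][0][1])),s['tau'][5])
```

```text
[-0.07798616  0.08854311  0.00057214] [ 0.71922451 -0.46513808  2.47505846] [0.47684619 0.21301607 0.15312329] 11.473883200034644 -0.43715975247323513
```

play_rows([
  [[0, 0, 0.2, 0, 0, 0.06], [0, 0, 0.3, 0, 0, 0.06], [0, 0, 0.4, 0, 0, 0.06]],
])

```text
time_s: 13.6
position: [0.4769, 0.2131, 0.1523]
tcp_rot: [[-0.021, 1.0, 0.002], [1.0, 0.021, 0.001], [0.0, 0.002, -1.0]]
force: [-0.5, -0.0, 1.6]
opening: 0.141
grasp_force: 30.0
```

Run:
```python
from h import *
s=bot.read_state();print(s['moment'],s['force'],s['position'],np.degrees(np.arctan2(s['tcp_rot'][1][1],s['tcp_rot'][0][1])),s['tau'][5])
```

```text
[-0.02798465  0.13791286  0.05853208] [-0.54669024 -0.00901178  1.62896863] [0.47691248 0.21314164 0.15225271] 1.1864701674329343 -0.3267630748450756
```

play_rows([
  [[0, 0, 0.4, 0, 0, 0.06], [0, 0, 0.4, 0, 0, 0.06], [0, 0, 0.4, 0, 0, 0.06]],
])

```text
time_s: 13.9
position: [0.477, 0.2132, 0.1511]
tcp_rot: [[0.158, 0.987, 0.002], [0.987, -0.159, 0.001], [0.001, 0.002, -1.0]]
force: [-0.2, 0.5, 2.4]
opening: 0.137
grasp_force: 30.0
```

Run:
```python
from h import *
s=bot.read_state();print(s['moment'],s['force'],s['position'],np.degrees(np.arctan2(s['tcp_rot'][1][1],s['tcp_rot'][0][1])),s['tau'][5])
```

```text
[-0.00281279  0.15718536  0.07166942] [-0.17732166  0.5015323   2.38271677] [0.47702819 0.21319237 0.15110804] -9.119876104520712 -0.30768449418246746
```

play_rows([
  [[0, 0, 0.4, 0, 0, 0.06], [0, 0, 0.4, 0, 0, 0.06], [0, 0, 0.2, 0, 0, 0.06]],
])

```text
time_s: 14.2
position: [0.4772, 0.2132, 0.1501]
tcp_rot: [[0.333, 0.943, 0.002], [0.943, -0.333, 0.001], [0.001, 0.002, -1.0]]
force: [0.3, 0.7, 1.8]
opening: 0.134
grasp_force: 30.0
```

Run:
```python
from h import *
s=bot.read_state();print(s['moment'],s['force'],s['position'],np.degrees(np.arctan2(s['tcp_rot'][1][1],s['tcp_rot'][0][1])),s['tau'][5])
```

```text
[-0.04936768  0.02162536  0.06286908] [0.29691368 0.72307288 1.79705692] [0.4771557  0.21316706 0.15011967] -19.42793850976268 -0.301625719293952
```

play_rows([
  [[0, 0, 0.2, 0, 0, 0.05], [0, 0, 0, 0, 0, 0.05]],
])

```text
time_s: 14.4
position: [0.4772, 0.2131, 0.15]
tcp_rot: [[0.425, 0.905, 0.002], [0.905, -0.425, 0.0], [0.001, 0.002, -1.0]]
force: [0.3, -0.3, 2.1]
opening: 0.136
grasp_force: 30.0
```

Run:
```python
from h import *
s=bot.read_state();print(s['moment'],s['force'],s['position'],np.degrees(np.arctan2(s['tcp_rot'][1][1],s['tcp_rot'][0][1])),s['tau'][5])
```

```text
[-0.05798539  0.06202989  0.08923785] [ 0.3424468  -0.29994523  2.08922705] [0.47722445 0.2131279  0.14998014] -25.132273365051034 -0.2366168238222599
```

play_rows([
  [[0, 0, 0, 0, 0, 0.035], [0, 0, 0, 0, 0, 0.035]],
])

```text
time_s: 14.6
position: [0.4773, 0.2131, 0.15]
tcp_rot: [[0.486, 0.874, 0.003], [0.874, -0.486, 0.0], [0.002, 0.002, -1.0]]
force: [0.2, 1.3, 1.8]
opening: 0.14
grasp_force: 30.0
```

Run:
```python
from h import *
s=bot.read_state();print(s['moment'],s['force'],s['position'],np.degrees(np.arctan2(s['tcp_rot'][1][1],s['tcp_rot'][0][1])),s['tau'][5])
```

```text
[-0.12477889  0.16491493  0.0845487 ] [0.16045493 1.30721022 1.79404534] [0.47727629 0.21308606 0.14998096] -29.10491345742373 -0.1377981947734952
```

play_rows([
  [[0, 0, 0, 0, 0, 0.03], [0, 0, 0, 0, 0, 0.03]],
])

```text
time_s: 14.8
position: [0.4773, 0.2131, 0.15]
tcp_rot: [[0.538, 0.843, 0.003], [0.843, -0.538, 0.0], [0.002, 0.002, -1.0]]
force: [-0.2, -0.9, 2.1]
opening: 0.138
grasp_force: 30.0
```

Run:
```python
from h import *
s=bot.read_state();print(s['moment'],s['force'],s['position'],np.degrees(np.arctan2(s['tcp_rot'][1][1],s['tcp_rot'][0][1])),s['tau'][5])
```

```text
[-0.07844153  0.13692998  0.19162988] [-0.2288708  -0.91279372  2.0594445 ] [0.4773296  0.21307207 0.14999577] -32.52359061613863 -0.033148268703371286
```

play_rows([
  [[0, 0, 0, 0, 0, 0.015], [0, 0, 0, 0, 0, 0]],
])

```text
time_s: 15.0
position: [0.4773, 0.2131, 0.1499]
tcp_rot: [[0.549, 0.836, 0.003], [0.836, -0.549, 0.0], [0.002, 0.002, -1.0]]
force: [2.3, 0.1, 3.0]
opening: 0.141
grasp_force: 30.1
```

Run:
```python
from h import *
s=bot.read_state();print(s['moment'],s['force'],s['position'],np.degrees(np.arctan2(s['tcp_rot'][1][1],s['tcp_rot'][0][1])),s['tau'][5])
```

```text
[-0.06612301 -0.10279698  0.28424435] [2.30801186 0.10711852 3.04852949] [0.47733871 0.21309546 0.14989214] -33.28575875942304 0.33736227080225945
```

Firm stop at 0.28 N m after about 57° clockwise. Releasing and retreating.

play_rows([
  [[0, 0, 0, 0, 0, 0], [0, 0, 0, 0, 0, 0], [0, 0, 0, 0, 0, 0], [0, 0, 0, 0, 0, 0], [0, 0, 0, 0, 0, 0]],
], fingers=0.3)

```text
time_s: 15.5
position: [0.476, 0.2128, 0.1492]
tcp_rot: [[0.55, 0.835, -0.001], [0.835, -0.55, -0.0], [-0.0, -0.0, -1.0]]
force: [0.4, 0.2, 0.2]
opening: 0.506
grasp_force: 0.0
```

play_rows([
  [[0, 0, -5, 0, 0, 0], [0, 0, -15, 0, 0, 0], [0, 0, -30, 0, 0, 0], [0, 0, -30, 0, 0, 0], [0, 0, -20, 0, 0, 0]],
])

```text
time_s: 16.0
position: [0.4769, 0.2131, 0.2517]
tcp_rot: [[0.55, 0.835, 0.003], [0.835, -0.55, 0.001], [0.002, 0.002, -1.0]]
force: [0.0, 1.1, -0.1]
opening: 0.644
grasp_force: 0.0
```

play_rows([
  [[-15, 0, 0, 0, 0, 0], [-25, 0, 0, 0, 0, 0], [-20, 0, 0, 0, 0, 0], [0, 0, 0, 0, 0, 0], [0, 0, 0, 0, 0, 0]],
])

```text
time_s: 16.5
position: [0.4427, 0.1623, 0.2488]
tcp_rot: [[0.551, 0.835, -0.001], [0.835, -0.551, 0.0], [-0.0, -0.001, -1.0]]
force: [-0.0, 0.5, -0.3]
opening: 0.653
grasp_force: 0.0
```

Run:
```python
from h import *
p=bot.capture('wrist');im=p['image'].copy();cv2.imwrite('pics/w5.png',im)
im=im.astype(int);m=((im[...,2]>60)&(im[...,1]<50)&(im[...,0]<50)).astype(np.uint8);m[200:]=0
n,l,st,ce=cv2.connectedComponentsWithStats(m);k=1+st[1:,4].argmax()
e=cv2.fitEllipse(cv2.convexHull(np.argwhere(l==k)[:,::-1].astype(np.float32)));print(e)
A=at(p,e[0],.1335);print(A)
c,_=ray(p,(0,0));w=[np.linalg.norm(c-A)]
print('diam at z=.1335 mm',e[1][0]/p['fx']*w[0]*1000,e[1][1]/p['fx']*w[0]*1000)
s=bot.read_state();print(s['time_s'],s['force'],s['position'])
```

```text
((256.5917663574219, 113.3129653930664), (79.69805908203125, 81.1071548461914), 160.48284912109375)
[0.4769 0.2129 0.1335]
diam at z=.1335 mm 63.85235352467293 64.98129043881616
16.55 [-0.72427703 -0.68275324 -0.52119132] [0.44327    0.16266849 0.24896007]
```

View pics/w5.png

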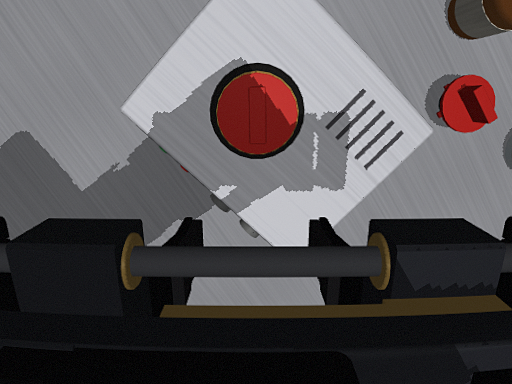

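The plug's red disc sits level and concentric on the neck at (257,113), and the wing is still aligned, so it hasn't turned back. The gripper is clear of it, so I'm handing in.

```bash
python3 -c "
from rig import bot
print(bot.hand_in())"
```

```text
the job is handed in; nothing more can be done
None
```

The red plug is screwed home in the filler neck, stopped at a firm 0.28 N m, then released. It sits centred and did not turn back in the last picture. I handed the job in at about 16.6 s; no verdict was returned.

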